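# Put the washed burners of a gas hob back together

## Task

The two burners of the gas hob have been washed and their parts lie on the drying mat: put both burners back together. On each burner base of the hob seat the aluminium crown of its size, fully down and level, then lay the black cap of the same size on that crown so that it drops into place and sits flat, the large parts on the large base and the small parts on the small one. Leave the spice jar and the cup standing on the mat where they are.

Things in the scene. Friction and masses are not known exactly. Their poses are not given: they have to be found in the camera images.
- crown_large_centre (a point): Large burner crown: bare aluminium, dark flame slots round its side, loose, 110 g. 64 mm across, 28 mm tall: below, a spigot 40 mm across, 10 mm long, tapered foot; above, a straight body 18 mm tall with a recess 45 mm across, 12 mm deep in its top. Spigot goes into the large base, body rests on its rim, any yaw. Starts upright on the mat. Point: on its axis, 14 mm above the spigot's foot; z up.
- crown_small_centre (a point): Small burner crown: bare aluminium, dark flame slots round its side, loose, 60 g. 47 mm across, 28 mm tall: below, a spigot 27 mm across, 10 mm long, tapered foot; above, a straight body 18 mm tall with a recess 31 mm across, 12 mm deep in its top. Spigot goes into the small base, body rests on its rim, any yaw. Starts upright on the mat. Point: on its axis, 14 mm above the spigot's foot; z up.
- cap_large_centre (a point): Large burner cap: black enamelled iron disc, loose, 170 g. 68 mm across, 14 mm tall: a plate 9 mm thick over a boss 40 mm across, 5 mm tall, with tapered foot. Boss goes into the large crown's recess, plate rests on the crown's top, any yaw. Starts right way up on the mat, standing on its boss (plate 5 mm clear of the mat). Point: on its axis, 7 mm above the boss's foot; z up.
- cap_small_centre (a point): Small burner cap: black enamelled iron disc, loose, 90 g. 50 mm across, 14 mm tall: a plate 9 mm thick over a boss 26 mm across, 5 mm tall, with tapered foot. Boss goes into the small crown's recess, plate rests on the crown's top, any yaw. Starts right way up on the mat, standing on its boss (plate 5 mm clear of the mat). Point: on its axis, 7 mm above the boss's foot; z up.
- base_large_mouth (a point): Large burner base, fixed on the hob: round aluminium cup 58 mm across, 16 mm above the hob's flat steel top, brass jet inside; drip ring around it under 4 mm high. Its hole, 45 mm across and 12 mm deep, takes the large crown's 40 mm spigot. The two bases are 200 mm apart, one nearer the robot; which varies. Point: centre of its mouth, at the rim (26 mm above the worktop); z up.
- base_small_mouth (a point): Small burner base, fixed on the hob: round aluminium cup 42 mm across, 16 mm above the hob's flat steel top, brass jet inside; drip ring around it under 4 mm high. Its hole, 32 mm across and 12 mm deep, takes the small crown's 27 mm spigot. The two bases are 200 mm apart, one nearer the robot; which varies. Point: centre of its mouth, at the rim (26 mm above the worktop); z up.
- spice_jar: Small glass spice jar with a red lid, 38 mm across and 60 mm tall, loose, standing on the drying mat among the burner parts. Not part of the job. Origin: centre of its underside, z up. The mat: grey ribbed silicone, 440 x 280 mm, 5 mm thick, on the worktop.
- cup: White espresso cup, 60 mm across and 55 mm tall, loose, standing on the drying mat near its far end. Not part of the job. Origin: centre of its underside, z up.
Not all that is in view belongs to the job. Leave any red look-alike of the part that bears crown_large_centre alone. Leave any yellow look-alike of the part that bears crown_small_centre alone.

How it is judged:
By the outcome, as a careful person would: the job done as asked, in the order asked, and still so for the second after the job is handed in, with the robot touching nothing.
It also fails if it takes over 112 s, if anything falls off the work surface, if the arm or the gripper's body presses on something with over 40 N, if the wrist force passes 120 N, or if a joint passes its speed limit or range.

## Robot

A 6-joint arm with a two-finger parallel gripper is mounted at the origin on the work surface. World frame = base frame: x ahead of the robot, y to its left, z up, the work surface at z = 0. Lengths are in m, angles in rad, forces in N, time in s.
With the tool pointing down it reaches from about 0.35 to 0.975 m from the base axis. Payload 4.9 kg.
Tool frame: the origin (TCP) lies on the front face of the gripper's body, between the roots of the fingers; the fingertips stand ctrl.finger_overhang ahead of it and the grasp point (between the pads) lies 54 mm ahead of it (ctrl.finger_overhang is the distance from the TCP to the fingertips, in m); z points along the fingers, y is the line along which they close (so a half turn about z gives the same grasp; the last joint's range is limited). The gripper opens to 85 mm and grips with 20 to 120 N. Pads are 22 mm wide; open, the fingers measure 114 mm over their backs; the gripper's body (76 mm by 85 mm) begins 54 mm behind the grasp point. The pads swing forward as they close: fully open they stand 13 mm farther back than shut.
Start: joints at [-1.442, 0.053, 1.613, -0, 1.476, -0.119], TCP at [0.153, -0.606, 0.304] pointing down, gripper open.
Joint ranges: [-3.01, 3.01], [-1.01, 2.22], [0.06, 2.58], [-1.02, 4.17], [0.09, 2.62], [-3.14, 3.14]. Speed limits (rad/s): [2.57, 2.57, 3.14, 3.14, 3.14, 3.14].

## Interface

Orientations are given as a rotation vector (axis times angle).
In Python, from station import ctrl, vision gives the robot as it stands. The module is installed in compiled form; this text tells all that it offers.
- The arm moves only by the tool drive_tool, never from a script. Its argument "rows" is a list of rows, each a list of 2 entries, a list of its own where there are three numbers: the shift along the tool's x, y, z in m, then the turn about the tool's z in rad. A call has 1 to 10 rows; each row shifts and turns the commanded pose from where the row before left it, along the tool's axes as they then stand; what a row does not reach is not made up. A row lasts 1/10 s, in which the tool goes at most 50 mm and 8.59 degrees, less where a joint would pass 70% of its speed; a pose out of reach is approached as far as the arm can. A call with a gripper value outside its range is refused whole. "jaw" is the closure, from 0 (fully open) to 1 (shut), set as the call begins (left out, the last holds). The fingers move at their own pace and stop on an object; "grip_force" is the grip in N (left out, the last holds). Time passes only in rows, so rows that do not move let the fingers close. It gives the time, the measured TCP pose, the force, the opening and the grip force at its end, in the units of the state.
- ctrl.get_obs(): the state, without advancing time (a new reading comes with each control period).
- vision.get_image(name): name is "scene" or "top" or "wrist"; returns a dict with "image" (400x640x3 uint8, blue, green, red), "vertical_fov" (degrees; the focal length in pixels is half the picture's height over the tangent of half this angle, whatever the lens; pixels are square), "cx", "cy" (the principal point, pixels), "R" (3x3) and "t" (3): a world point X has camera coordinates R X + t. Camera axes: x right, y down, z forward; pixel columns grow to the right and rows downward; lengths in m; the calibration is good to about 2 mm. A picture is of the moment at which its call begins. There is no depth.
- ctrl.finish_job(): hands the job in; it is judged then, once.
The state is a dict: "t": time; "q": joint angles; "dq": joint speeds; "effort": joint torques, N m; "tool_pos": TCP position; "tool_rot": TCP orientation; "contact_force": force on the tool from outside, world axes, zero at the start; "wrist_torque": the same for the moment, N m; "opening": finger opening in m; "grip_force": force on a finger pad.
Only numpy, scipy, OpenCV 4.12 (cv2) and the standard library are available. Lean on these libraries where they do the work, as an engineer would, in place of code of your own. Each camera call takes 0.05 s, during which the arm holds its last target. There are 200 camera calls.

## Working session

There is one attempt and no reset: what is moved stays moved. The work goes in short steps, Python scripts to look and compute and a tool call to move; the robot and the scene stay as the last step left them, time stands still between calls to the robot, and variables do not carry over. Pictures are saved under pics/ and viewed, at most 15 in all, crops included, and the job is handed in when it is done.

Besides the shell and the picture viewer there is one more tool, called after "Call:" in YAML: its name, and indented under it one key for each argument. drive_tool: Moves the arm, as the interface text tells. Its arguments: {"type":"object","properties":{"rows":{"type":"array","items":{"type":"array"}},"jaw":{"type":"number"},"grip_force":{"type":"number"}},"required":["rows"]}

```bash
mkdir -p pics
cat > h.py <<'E'
import numpy as np, cv2
from station import ctrl, vision
def K(d):
    f=200/np.tan(np.radians(d["vertical_fov"])/2); return f,d["cx"],d["cy"]
def ray(d,u,v,z):
    f,cx,cy=K(d); R=np.array(d["R"]);t=np.array(d["t"])
    c=-R.T@t; r=R.T@np.array([(u-cx)/f,(v-cy)/f,1]); return c+r*(z-c[2])/r[2]
def proj(d,X):
    f,cx,cy=K(d); p=np.array(d["R"])@np.array(X)+np.array(d["t"]); return np.array([cx+f*p[0]/p[2],cy+f*p[1]/p[2]])
E
python3 - <<'E'
from h import *
import pickle
o=ctrl.get_obs(); print({k:np.round(v,3) for k,v in o.items()}, ctrl.finger_overhang)
for n in("scene","top","wrist"):
    d=vision.get_image(n); pickle.dump(d,open(f"{n}.pkl","wb")); cv2.imwrite(f"pics/{n}0.png",d["image"]); print(n,d["vertical_fov"],d["cx"],d["cy"],np.round(-np.array(d["R"]).T@d["t"],3),np.round(d["R"],3).tolist())
E
```

```text
{'t': np.float64(0.0), 'q': array([-1.442,  0.053,  1.614, -0.   ,  1.476, -0.119]), 'dq': array([-0.001, -0.001, -0.001, -0.   ,  0.002, -0.002]), 'effort': array([-0.0000e+00, -3.9368e+01, -3.7018e+01, -0.0000e+00,  7.0000e-03,
        0.0000e+00]), 'tool_pos': array([ 0.153, -0.605,  0.303]), 'tool_rot': array([-3.115, -0.388,  0.   ]), 'contact_force': array([-0.248, -0.9  , -0.24 ]), 'wrist_torque': array([-0.01 ,  0.014, -0.039]), 'grip_force': np.float64(0.0), 'opening': np.float64(0.085)} 0.0726
scene 55.94613070382269 319.2776996090132 195.86983101065195 [1.056 0.144 0.714] [[-0.358, 0.934, -0.004], [0.767, 0.291, -0.571], [-0.532, -0.208, -0.821]]
top 50.94927601474931 323.1734948401368 206.0405386252491 [ 0.551 -0.026  0.908] [[0.006, -1.0, -0.028], [-0.997, -0.004, -0.075], [0.075, 0.029, -0.997]]
wrist 59.36800531097936 316.76908353722797 201.4476204621507 [ 0.227 -0.587  0.373] [[0.247, -0.969, -0.002], [-0.926, -0.236, 0.295], [-0.286, -0.071, -0.956]]
```

View pics/top0.png

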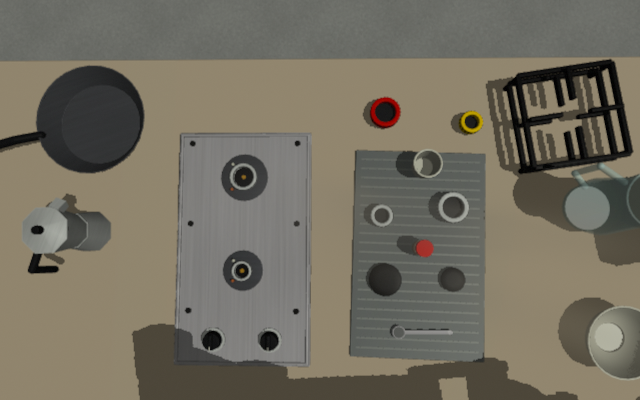

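View pics/scene0.png

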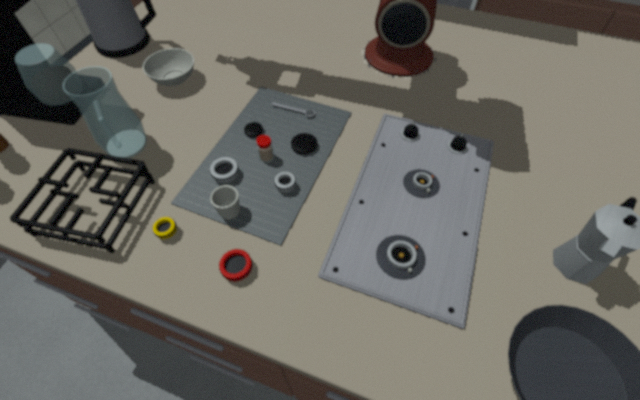

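The top view shows these candidates:
- **Large crown:** the ring at (453,207). Look-alikes are the red ring (385,112) and the cup (427,163).
- **Small crown:** the ring at (382,215). Its look-alike is the yellow ring (471,122).
- **Caps:** large at (385,280), small at (453,280).
- **Bases:** large at (243,177), small at (242,271).
- **Jar:** (424,248).

The arm is out of view. The scene view agrees: crowns at (224,170) and (285,181), caps at (304,143) and (254,130), bases at (402,253) and (422,181). I'll take the bare aluminium rings as the crowns.

Run:
```python
from h import *
import pickle
d=pickle.load(open("top.pkl","rb")); im=d["image"]
c=cv2.resize(im[140:310,210:490],None,fx=2.8,fy=2.8,interpolation=cv2.INTER_CUBIC); cv2.imwrite("pics/crop.png",c)
hsv=cv2.cvtColor(im,cv2.COLOR_BGR2HSV)
def blob(u,v,lo,hi,r=28):
    m=np.zeros(im.shape[:2],np.uint8); m[v-r:v+r,u-r:u+r]=cv2.inRange(im[v-r:v+r,u-r:u+r].max(2),lo,hi)
    cs,_=cv2.findContours(m,cv2.RETR_EXTERNAL,cv2.CHAIN_APPROX_NONE)
    k=max(cs,key=cv2.contourArea); return cv2.minEnclosingCircle(k),cv2.contourArea(k),cv2.fitEllipse(k)
for n,u,v,lo,hi,z in (("crownL",453,207,150,255,.033),("crownS",382,215,150,255,.033),("capL",385,280,0,75,.019),("capS",453,280,0,75,.019),("baseL",243,177,135,255,.026),("baseS",242,271,135,255,.026),("jar",424,248,0,0,.065),("cup",427,163,150,255,.06)):
    if n=="jar":
        m=cv2.inRange(hsv,(0,120,80),(8,255,255))|cv2.inRange(hsv,(172,120,80),(180,255,255)); m[:200]=0
        x=cv2.moments(m); p=(x["m10"]/x["m00"],x["m01"]/x["m00"]); print(n,np.round(ray(d,*p,z),4)); continue
    (p,r),a,e=blob(u,v,lo,hi); print(n,np.round(p,1),round(r,1),a,np.round(e[0],1),np.round(e[1],1),np.round(ray(d,*e[0],z),4),"diam",np.round(np.linalg.norm(ray(d,e[0][0]-r,e[0][1],z)-ray(d,e[0][0]+r,e[0][1],z)),4))
```

```text
crownL [453.5 206.7] 14.5 609.5 [453.6 206.8] [27.5 28.3] [ 0.6161 -0.2715  0.033 ] diam 0.0597
crownS [381.9 215.1] 10.0 19.0 [381.7 215.4] [18.7 18.7] [ 0.5975 -0.1229  0.033 ] diam 0.0415
capL [383.7 278.4] 18.0 897.0 [383.5 279. ] [32.2 35.6] [ 0.4652 -0.1277  0.019 ] diam 0.0751
capS [451.1 278.5] 13.8 490.5 [451.  278.7] [23.1 27.1] [ 0.467  -0.2677  0.019 ] diam 0.0571
baseL [242.7 176.5] 12.8 467.0 [242.9 176.2] [24.2 24.7] [0.6801 0.1709 0.026 ] diam 0.0547
baseS [241.  270.6] 9.3 19.5 [241.1 270.6] [17.2 17.7] [0.4805 0.1705 0.026 ] diam 0.0394
jar [ 0.5314 -0.2032  0.065 ]
cup [427.  161.5] 13.8 73.0 [425.2 158.8] [17.5 25.1] [ 0.7114 -0.2085  0.06  ] diam 0.0558
```

View pics/crop.png

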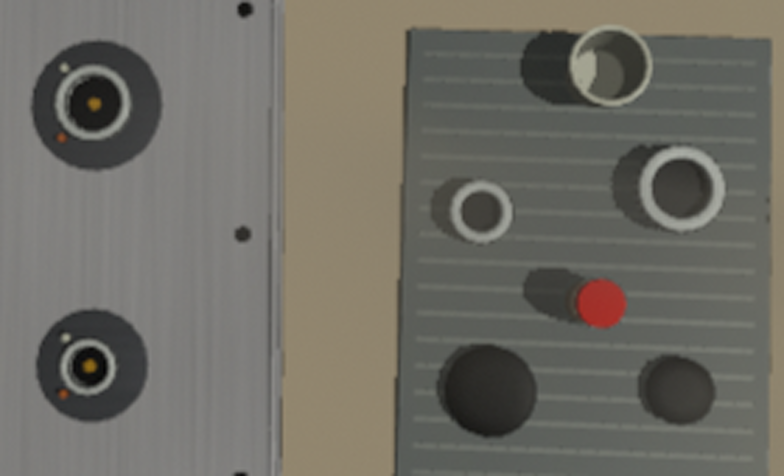

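The crop confirms the choice: both aluminium rings, both black caps and the two cups on the hob, with the red jar between the parts. Next I move over the mat.

Call:
drive_tool:
  rows:
    - [[0,0,0],0.124]
    - [[0,0,0],0.124]
    - [[0.04,-0.029,0.006],0]
    - [[0.04,-0.029,0.006],0]
    - [[0.04,-0.029,0.006],0]
    - [[0.04,-0.029,0.006],0]
    - [[0.04,-0.029,0.006],0]
    - [[0.04,-0.029,0.006],0]
    - [[0.04,-0.029,0.006],0]
    - [[0.04,-0.029,0.006],0]
  jaw: 0
  grip_force: 40

```text
t: 1.15
tool_pos: [0.4746, -0.3724, 0.2554]
tool_rot: [-3.142, 0.0, 0.0]
contact_force: [0.5, -1.3, -0.2]
opening: 0.0854
grip_force: 0.0
```

Call:
drive_tool:
  rows:
    - [[0.04,-0.029,0.006],0]
    - [[0.04,-0.029,0.006],0]
    - [[0.03,-0.028,0.02],0]
    - [[0,0,0],0]

```text
t: 1.55
tool_pos: [0.585, -0.2835, 0.2201]
tool_rot: [-3.137, -0.008, 0.006]
contact_force: [-1.1, 0.4, -0.5]
opening: 0.0852
grip_force: 0.0
```

Run:
```python
from h import *
o=ctrl.get_obs(); print(o["t"],np.round(o["tool_pos"],4),np.round(o["tool_rot"],4),np.round(o["q"],2))
d=vision.get_image("wrist"); cv2.imwrite("pics/w1.png",d["image"])
for n,p in dict(crownL=(.616,-.2715,.033),crownS=(.5975,-.123,.033),capL=(.464,-.129,.019),capS=(.466,-.269,.019)).items(): print(n,proj(d,p).round(1))
```

```text
1.55 [ 0.585  -0.2835  0.2201] [-3.1373 -0.0083  0.0061] [-0.57  0.18  1.62  0.    1.35  1.  ]
crownL [302.6 155.3]
crownS [105.5 178.2]
capL [146.6 318.3]
capS [301.3 317.8]
```

View pics/w1.png

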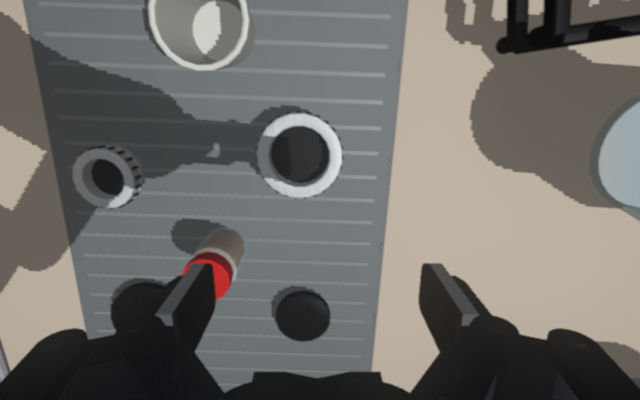

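The wrist view shows the large crown at about (300,154), as predicted. The small crown is at (108,177), the small cap at (302,314) and the jar at (215,265). I'll refine the large crown.

```bash
cat >> h.py <<'E'
def circ(d,X,D,name=None,dark=False):
    """radial edges around the predicted circle of diameter D centred X: fit circle on plane z"""
    g=cv2.GaussianBlur(cv2.cvtColor(d["image"],cv2.COLOR_BGR2GRAY),(3,3),0).astype(np.float32)
    X=np.array(X,float); C=X.copy()
    for w in (.012,.006,.004):
        P=[]
        rr=np.arange(D/2-w,D/2+w,.0004)
        for a in np.linspace(0,2*np.pi,120,endpoint=False):
            uv=np.array([proj(d,C+[r*np.cos(a),r*np.sin(a),0]) for r in rr],np.float32)
            s=cv2.remap(g,uv[:,0].reshape(1,-1),uv[:,1].reshape(1,-1),cv2.INTER_LINEAR).ravel()
            q=np.gradient(s); q=q if dark else -q   # dark: inside darker
            k=q.argmax()
            if q[k]>1.5: P.append(C[:2]+rr[k]*np.array([np.cos(a),np.sin(a)]))
        P=np.array(P); m=np.ones(len(P),bool)
        for _ in range(6):
            Q=P[m]; x=np.linalg.lstsq(np.c_[2*Q,np.ones(len(Q))],(Q**2).sum(1),rcond=None)[0]
            R=np.sqrt(x[2]+x[0]**2+x[1]**2); e=abs(np.hypot(*(P-x[:2]).T)-R); m=e<max(.0012,1.5*np.median(e))
        C[:2]=x[:2]
    return C.round(4),"D %.4f (want %.3f) n %d/120"%(2*R,D,m.sum())
def tool():
    from scipy.spatial.transform import Rotation
    o=ctrl.get_obs(); return o, Rotation.from_rotvec(o["tool_rot"]).as_matrix()
E
python3 - <<'E'
from h import *
d=vision.get_image("wrist"); 
print("L hole",circ(d,(.616,-.2715,.033),.045,dark=True)); print("L out",circ(d,(.616,-.2715,.033),.064))
print("S hole",circ(d,(.5975,-.123,.033),.031,dark=True)); print("capS",circ(d,(.466,-.269,.019),.050,dark=True))
o,R=tool(); print(o["t"],o["tool_pos"].round(4),o["tool_rot"].round(4),proj(d,o["tool_pos"]+R[:,2]*.054))
E
```

```text
L hole (array([ 0.615 , -0.2688,  0.033 ]), 'D 0.0449 (want 0.045) n 103/120')
L out (array([ 0.6153, -0.2688,  0.033 ]), 'D 0.0625 (want 0.064) n 120/120')
S hole (array([ 0.5984, -0.1244,  0.033 ]), 'D 0.0242 (want 0.031) n 92/120')
capS (array([ 0.4677, -0.27  ,  0.019 ]), 'D 0.0515 (want 0.050) n 95/120')
1.65 [ 0.5834 -0.287   0.2225] [-3.1407e+00 -2.8000e-03  3.7000e-03] [321.85090261 293.05422337]
```

Call:
drive_tool:
  rows:
    - [[0.032,-0.018,0.02],0]
    - [[0,0,0.04],0]
    - [[0,0,0.04],0]
    - [[0,0,0.024],0]
    - [[0,0,0.015],0]
    - [[0,0,0.005],0]
    - [[0,0,0],0]

```text
t: 2.35
tool_pos: [0.6153, -0.2709, 0.0805]
tool_rot: [3.141, -0.002, 0.001]
contact_force: [0.1, 0.7, 1.2]
opening: 0.0855
grip_force: 0.0
```

Call:
drive_tool:
  rows:
    - [[0,0,0],0]
    - [[0,0,0],0]
    - [[0,0,0],0]
    - [[0,0,0],0]
    - [[0,0,0],0]
    - [[0,0,0],0]
  jaw: 1

```text
t: 2.95
tool_pos: [0.6168, -0.2709, 0.0828]
tool_rot: [3.139, -0.0, 0.006]
contact_force: [-1.0, -1.4, 6.4]
opening: 0.063
grip_force: 44.4
```

Call:
drive_tool:
  rows:
    - [[0,0,-0.01],0]
    - [[0,0,-0.03],0]
    - [[0,0,-0.04],0]
    - [[0,0,-0.04],0]
    - [[0,0,-0.02],0]
    - [[0,0,0],0]

```text
t: 3.55
tool_pos: [0.6172, -0.2709, 0.2257]
tool_rot: [3.137, -0.0, 0.012]
contact_force: [0.3, -1.2, -0.9]
opening: 0.0629
grip_force: 44.3
```

Run:
```python
from h import *
d=vision.get_image("wrist"); cv2.imwrite("pics/w2.png",d["image"]); o,R=tool(); print(o["t"],o["tool_pos"].round(4),o["tool_rot"].round(4),o["opening"],o["grip_force"],o["contact_force"])
```

```text
3.6 [ 0.6161 -0.2703  0.2223] [ 3.1395e+00 -1.0000e-04  5.7000e-03] 0.06280539986775124 44.26028111949563 [-0.59841805  0.64981507 -2.3488495 ]
```

View pics/w2.png

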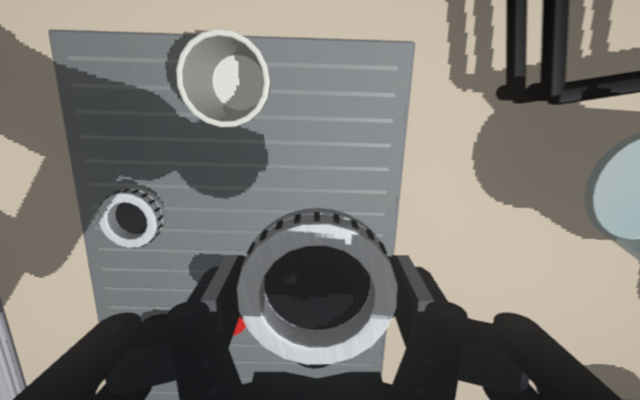

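The large crown is held level, with its top ring at about (317,290). Carrying it to the base.

Call:
drive_tool:
  rows:
    - [[0,-0.049,0],0]
    - [[0,-0.049,0],0]
    - [[0,-0.049,0],0]
    - [[0,-0.049,0],0]
    - [[0,-0.049,0],0]
    - [[0,-0.049,0],0]
    - [[0,-0.049,0],0]
    - [[0,-0.049,0],0]
    - [[0,-0.049,0],0]
    - [[0,0,0],0]

```text
t: 4.6
tool_pos: [0.6133, 0.1762, 0.2168]
tool_rot: [-3.14, -0.01, 0.008]
contact_force: [-1.2, -0.7, -0.6]
opening: 0.0626
grip_force: 44.4
```

Call:
drive_tool:
  rows:
    - [[0,0,0],0]
    - [[0,0,0],0]

```text
t: 4.8
tool_pos: [0.6147, 0.1702, 0.2179]
tool_rot: [3.141, -0.001, -0.005]
contact_force: [0.8, 0.4, -1.2]
opening: 0.0627
grip_force: 44.4
```

Run:
```python
from h import *
d=vision.get_image("wrist"); cv2.imwrite("pics/w3.png",d["image"]); o,R=tool(); print(o["t"],o["tool_pos"].round(4),o["tool_rot"].round(4),o["opening"])
print("base out",circ(d,(.680,.171,.026),.058)); print("base hole",circ(d,(.680,.171,.026),.045,dark=True))
z=o["tool_pos"][2]-.047
print("held out",circ(d,(*o["tool_pos"][:2],z),.064)); print("held hole",circ(d,(*o["tool_pos"][:2],z),.045,dark=True))
```

```text
4.85 [0.615  0.1697 0.2184] [ 3.1409e+00 -2.5000e-03 -3.6000e-03] 0.06295137074195156
base out (array([0.6797, 0.1743, 0.026 ]), 'D 0.0567 (want 0.058) n 120/120')
base hole (array([0.6797, 0.1743, 0.026 ]), 'D 0.0453 (want 0.045) n 101/120')
held out (array([0.6123, 0.1706, 0.1714]), 'D 0.0662 (want 0.064) n 74/120')
held hole (array([0.6156, 0.1705, 0.1714]), 'D 0.0439 (want 0.045) n 105/120')
```

View pics/w3.png

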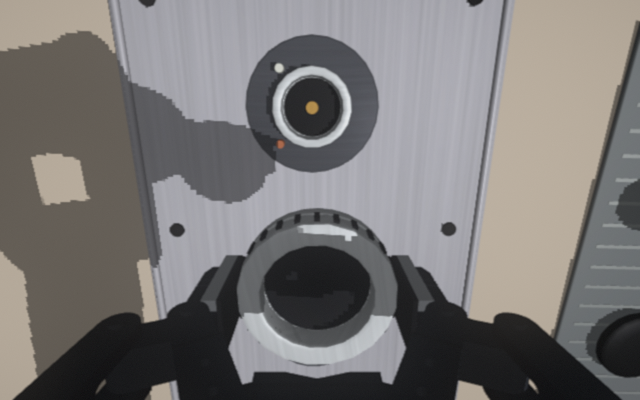

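The wrist view shows the large base at about (312,107), and the held crown is level at (317,285). I'll move above the base and come down slowly.

Call:
drive_tool:
  rows:
    - [[0.035,-0.0015,0],0]
    - [[0.03,0,0.01],0]
    - [[0,0,0.04],0]
    - [[0,0,0.04],0]
    - [[0,0,0.02],0]
    - [[0,0,0.004],0]
    - [[0,0,0],0]
    - [[0,0,0],0]

```text
t: 5.65
tool_pos: [0.6813, 0.1719, 0.1076]
tool_rot: [-3.141, 0.002, -0.003]
contact_force: [0.0, 0.9, -0.8]
opening: 0.0627
grip_force: 44.4
```

Call:
drive_tool:
  rows:
    - [[0,0,0.003],0]
    - [[0,0,0.003],0]
    - [[0,0,0.003],0]
    - [[0,0,0.002],0]
    - [[0,0,0],0]

```text
t: 6.15
tool_pos: [0.6801, 0.1726, 0.0943]
tool_rot: [3.142, -0.0, -0.001]
contact_force: [-0.7, 0.4, -1.2]
opening: 0.0629
grip_force: 44.4
```

Call:
drive_tool:
  rows:
    - [[0,0,0.002],0]
    - [[0,0,0.002],0]
    - [[0,0,0],0]

```text
t: 6.45
tool_pos: [0.6806, 0.1726, 0.0939]
tool_rot: [3.141, 0.0, -0.002]
contact_force: [-8.3, -0.5, 12.3]
opening: 0.063
grip_force: 45.5
```

Call:
drive_tool:
  rows:
    - [[0,0,0],0]
    - [[0,0,0],0]
    - [[0,0,0],0]
    - [[0,0,0],0]
    - [[0,0,0],0]
  jaw: 0

```text
t: 6.95
tool_pos: [0.6803, 0.1725, 0.0906]
tool_rot: [3.142, -0.0, -0.001]
contact_force: [-0.5, 0.3, 0.6]
opening: 0.0854
grip_force: 0.0
```

Call:
drive_tool:
  rows:
    - [[0,0,-0.03],0]
    - [[0,0,-0.04],0]
    - [[0,0,-0.04],0]
    - [[-0.04,0,-0.02],0]
    - [[-0.025,0,0],0]
    - [[0,0,0],0]
    - [[0,0,0],0]

```text
t: 7.65
tool_pos: [0.6153, 0.1725, 0.2208]
tool_rot: [3.142, 0.0, 0.0]
contact_force: [-0.4, 0.2, -0.5]
opening: 0.0852
grip_force: 0.0
```

Run:
```python
from h import *
d=vision.get_image("wrist"); o,R=tool(); print(o["t"],o["tool_pos"].round(4),o["tool_rot"].round(4),o["opening"])
s=vision.get_image("scene")
x,y=proj(s,(.68,.172,.04)).astype(int)
a=cv2.resize(s["image"][y-40:y+40,x-50:x+50],(500,400),interpolation=cv2.INTER_CUBIC)
x,y=proj(d,(.68,.172,.04)).astype(int)
b=cv2.resize(d["image"][max(0,y-75):max(0,y-75)+150,x-56:x+56],(299,400)); cv2.imwrite("pics/p1.png",np.hstack([a,b]))
for z in (.044,): print("wrist out",circ(d,(.680,.173,z),.064),"hole",circ(d,(.680,.173,z),.045,dark=True))
```

```text
7.7 [0.6157 0.1725 0.2206] [ 3.1415e+00 -4.0000e-04  0.0000e+00] 0.08533189596165457
wrist out (array([0.6794, 0.1732, 0.044 ]), 'D 0.0626 (want 0.064) n 115/120') hole (array([0.6793, 0.1731, 0.044 ]), 'D 0.0448 (want 0.045) n 120/120')
```

View pics/p1.png

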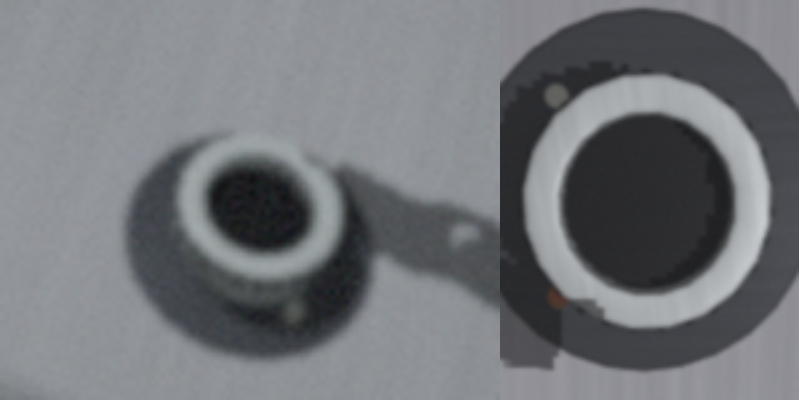

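The large crown sits level in its base: wrist crop centred at about (645,200), scene crop evenly round. Next is the large cap.

Call:
drive_tool:
  rows:
    - [[-0.023,0.038,0],0]
    - [[-0.023,0.038,0],0]
    - [[-0.023,0.038,0],0]
    - [[-0.023,0.038,0],0]
    - [[-0.023,0.038,0],0]
    - [[-0.023,0.038,0],0]
    - [[-0.023,0.038,0],0]
    - [[-0.024,0.0365,0],0]
    - [[0,0,0],0]
    - [[0,0,0],0]

```text
t: 8.75
tool_pos: [0.4306, -0.131, 0.221]
tool_rot: [-3.141, 0.005, -0.0]
contact_force: [0.2, 0.7, -0.8]
opening: 0.0849
grip_force: 0.0
```

Run:
```python
from h import *
d=vision.get_image("wrist"); cv2.imwrite("pics/w4.png",d["image"]); o,R=tool(); print(o["t"],o["tool_pos"].round(4),o["tool_rot"].round(4),o["opening"])
print("capL",circ(d,(.464,-.129,.019),.068,dark=True)); print("crownS",circ(d,(.598,-.1235,.033),.047),circ(d,(.598,-.1235,.033),.031,dark=True))
```

```text
8.8 [ 0.4309 -0.1302  0.2209] [-3.1411e+00  1.7000e-03 -3.0000e-04] 0.08550291723554204
capL (array([ 0.4637, -0.1279,  0.019 ]), 'D 0.0671 (want 0.068) n 104/120')Traceback (most recent call last):
  File "<stdin>", line 3, in <module>
  File "h.py", line 25, in circ
    Q=P[m]; x=np.linalg.lstsq(np.c_[2*Q,np.ones(len(Q))],(Q**2).sum(1),rcond=None)[0]
                                                         ~~~~~~~~~~^^^
    return umr_sum(a, axis, dtype, out, keepdims, initial, where)
numpy.exceptions.AxisError: axis 1 is out of bounds for array of dimension 1
```

View pics/w4.png

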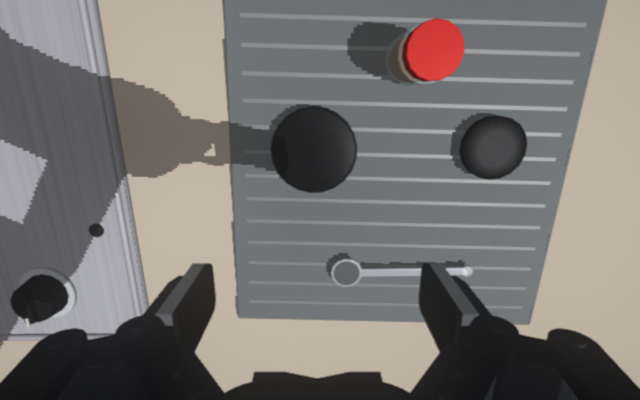

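The wrist view shows the large cap at (314,149), the small cap at (492,146), the jar at (435,50) and a spoon at (345,272), all clear of the fingers. I'll check the open fingertip depth before gripping the thin plate.

Run:
```python
from h import *
d=vision.get_image("wrist"); o,R=tool()
for x in (-.011,.011):
  for h in (.050,.054,.06,.066,.0726): print(x,h,[proj(d,o["tool_pos"]+R@[x,s*.0427,h]).round(0).tolist() for s in(-1,1)])
```

```text
-0.011 0.05 [[210.0, 320.0], [424.0, 320.0]]
-0.011 0.054 [[212.0, 314.0], [421.0, 314.0]]
-0.011 0.06 [[216.0, 305.0], [417.0, 305.0]]
-0.011 0.066 [[220.0, 297.0], [413.0, 297.0]]
-0.011 0.0726 [[224.0, 289.0], [409.0, 289.0]]
0.011 0.05 [[204.0, 270.0], [429.0, 270.0]]
0.011 0.054 [[208.0, 265.0], [426.0, 265.0]]
0.011 0.06 [[212.0, 258.0], [421.0, 258.0]]
0.011 0.066 [[216.0, 252.0], [417.0, 252.0]]
0.011 0.0726 [[220.0, 246.0], [413.0, 246.0]]
```

Open tips are about 60 mm ahead of the TCP, so the cap needs the TCP at about z = 0.070.

Call:
drive_tool:
  rows:
    - [[0.033,0,0.02],0]
    - [[0,0,0.04],0]
    - [[0,0,0.04],0]
    - [[0,0,0.03],0]
    - [[0,0,0.016],0]
    - [[0,0,0.005],0]
    - [[0,0,0],0]
    - [[0,0,0],0]

```text
t: 9.65
tool_pos: [0.4646, -0.1298, 0.071]
tool_rot: [3.141, 0.001, 0.003]
contact_force: [-1.3, 0.2, 0.6]
opening: 0.0856
grip_force: 0.0
```

Call:
drive_tool:
  rows:
    - [[0,0,0],0]
    - [[0,0,0],0]
    - [[0,0,0],0]
    - [[0,0,0],0]
    - [[0,0,0],0]
    - [[0,0,0],0]
  jaw: 1

```text
t: 10.25
tool_pos: [0.4646, -0.1302, 0.0719]
tool_rot: [3.141, -0.001, 0.004]
contact_force: [-1.0, 1.7, 5.3]
opening: 0.0662
grip_force: 43.4
```

Call:
drive_tool:
  rows:
    - [[0,0,-0.01],0]
    - [[0,0,-0.03],0]
    - [[0,0,-0.04],0]
    - [[0,0,-0.04],0]
    - [[0,0,-0.03],0]
    - [[0,0,0],0]
    - [[0,0,0],0]

```text
t: 10.95
tool_pos: [0.4634, -0.13, 0.2205]
tool_rot: [3.141, -0.001, 0.002]
contact_force: [-0.5, 0.0, -3.1]
opening: 0.0658
grip_force: 45.9
```

Run:
```python
from h import *
d=vision.get_image("wrist"); cv2.imwrite("pics/w5.png",d["image"]); o,R=tool(); print(o["t"],o["tool_pos"].round(4),o["tool_rot"].round(4),o["opening"],o["grip_force"])
X=o["tool_pos"]-[0,0,.051]
print(circ(d,X,.068,dark=True))
```

```text
11.0 [ 0.4626 -0.1297  0.2188] [-3.141e+00  5.000e-04  2.400e-03] 0.06646480882754147 45.867072343826294
(array([ 0.4643, -0.13  ,  0.1678]), 'D 0.0676 (want 0.068) n 89/120')
```

View pics/w5.png

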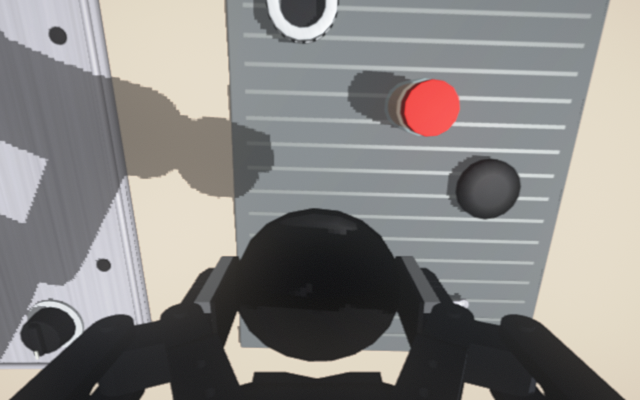

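The large cap is held level at (318,285). Carrying it over the large crown.

Call:
drive_tool:
  rows:
    - [[0.027,-0.038,0],0]
    - [[0.027,-0.038,0],0]
    - [[0.027,-0.038,0],0]
    - [[0.027,-0.038,0],0]
    - [[0.027,-0.038,0],0]
    - [[0.027,-0.038,0],0]
    - [[0.027,-0.038,0],0]
    - [[0.0275,-0.0365,0],0]
    - [[0,0,0],0]
    - [[0,0,0.03],0]

```text
t: 12.0
tool_pos: [0.6819, 0.1739, 0.1915]
tool_rot: [-3.141, -0.003, -0.007]
contact_force: [1.1, -0.1, -1.5]
opening: 0.0658
grip_force: 45.9
```

Call:
drive_tool:
  rows:
    - [[0,0,0.03],0]
    - [[0,0,0.03],0]
    - [[0,0,0.012],0]
    - [[0,0,0],0]
    - [[0,0,0],0]
    - [[0,0,0],0]

```text
t: 12.6
tool_pos: [0.6811, 0.1725, 0.1202]
tool_rot: [-3.141, 0.001, -0.005]
contact_force: [0.4, -0.6, -1.9]
opening: 0.0661
grip_force: 46.0
```

Call:
drive_tool:
  rows:
    - [[0,0,0.003],0]
    - [[0,0,0.003],0]
    - [[0,0,0.003],0]
    - [[0,0,0.002],0]
    - [[0,0,0],0]

```text
t: 13.1
tool_pos: [0.6798, 0.1725, 0.1066]
tool_rot: [3.142, -0.0, -0.001]
contact_force: [-0.5, 0.4, -1.6]
opening: 0.066
grip_force: 45.9
```

Call:
drive_tool:
  rows:
    - [[0,0,0.002],0]
    - [[0,0,0.001],0]
    - [[0,0,0],0]
    - [[0,0,0],0]

```text
t: 13.5
tool_pos: [0.6802, 0.1728, 0.1062]
tool_rot: [-3.141, -0.0, 0.0]
contact_force: [-6.4, -1.1, 8.3]
opening: 0.0661
grip_force: 46.9
```

Call:
drive_tool:
  rows:
    - [[0,0,0],0]
    - [[0,0,0],0]
    - [[0,0,0],0]
    - [[0,0,0],0]
    - [[0,0,0],0]
  jaw: 0

```text
t: 14.0
tool_pos: [0.6799, 0.1724, 0.1037]
tool_rot: [3.142, -0.0, -0.0]
contact_force: [0.3, -0.7, 1.3]
opening: 0.0853
grip_force: 0.0
```

Call:
drive_tool:
  rows:
    - [[0,0,-0.03],0]
    - [[0,0,-0.04],0]
    - [[0,0,-0.046],0]
    - [[-0.04,0,0],0]
    - [[-0.025,0,0],0]
    - [[0,0,0],0]
    - [[0,0,0],0]

```text
t: 14.7
tool_pos: [0.6148, 0.1725, 0.2199]
tool_rot: [3.142, 0.0, 0.001]
contact_force: [0.8, 0.8, -0.6]
opening: 0.0852
grip_force: 0.0
```

Run:
```python
from h import *
d=vision.get_image("wrist"); o,R=tool(); print(o["t"],o["tool_pos"].round(4),o["opening"])
s=vision.get_image("scene")
x,y=proj(s,(.68,.172,.04)).astype(int)
a=cv2.resize(s["image"][y-40:y+40,x-50:x+50],(500,400),interpolation=cv2.INTER_CUBIC)
x,y=proj(d,(.68,.172,.04)).astype(int)
b=cv2.resize(d["image"][max(0,y-75):max(0,y-75)+150,x-56:x+56],(299,400)); cv2.imwrite("pics/p2.png",np.hstack([a,b]))
print("cap",circ(d,(.680,.173,.053),.068,dark=True))
```

```text
14.75 [0.6154 0.1725 0.2199] 0.08558891098890942
cap (array([0.6791, 0.1732, 0.053 ]), 'D 0.0668 (want 0.068) n 117/120')
```

View pics/p2.png

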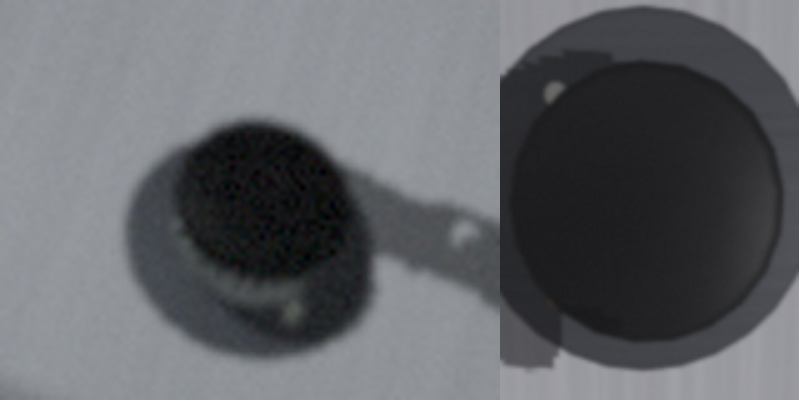

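The large cap lies flat and centred on its crown (scene crop about (262,200), wrist crop about (645,200)). Now the small crown.

Call:
drive_tool:
  rows:
    - [[-0.008,0.049,0],0]
    - [[-0.008,0.049,0],0]
    - [[-0.008,0.049,0],0]
    - [[-0.008,0.049,0],0]
    - [[-0.008,0.049,0],0]
    - [[-0.0095,0.0515,0],0]
    - [[0,0,0],0]
    - [[0,0,0],0]
    - [[0,0,0],0]

```text
t: 15.7
tool_pos: [0.5664, -0.1211, 0.2198]
tool_rot: [-3.141, -0.0, 0.0]
contact_force: [-0.1, 0.6, -0.2]
opening: 0.0855
grip_force: 0.0
```

Run:
```python
from h import *
d=vision.get_image("wrist"); o,R=tool(); print(o["t"],o["tool_pos"].round(4),o["opening"])
cv2.imwrite("pics/w6.png",d["image"])
print("out",circ(d,(.598,-.1235,.033),.047)); print("hole",circ(d,(.598,-.1235,.033),.031,dark=True))
```

```text
15.75 [ 0.5663 -0.1207  0.2197] 0.08524135735921741
out (array([ 0.5976, -0.1199,  0.033 ]), 'D 0.0454 (want 0.047) n 116/120')
hole (array([ 0.5974, -0.12  ,  0.033 ]), 'D 0.0308 (want 0.031) n 111/120')
```

Call:
drive_tool:
  rows:
    - [[0.0315,0,0.02],0]
    - [[0,0,0.04],0]
    - [[0,0,0.04],0]
    - [[0,0,0.024],0]
    - [[0,0,0.01],0]
    - [[0,0,0.004],0]
    - [[0,0,0],0]
    - [[0,0,0],0]

```text
t: 16.55
tool_pos: [0.5987, -0.1217, 0.0839]
tool_rot: [3.141, 0.0, 0.005]
contact_force: [0.2, 0.6, 0.4]
opening: 0.0856
grip_force: 0.0
```

Call:
drive_tool:
  rows:
    - [[0,0,0],0]
    - [[0,0,0],0]
    - [[0,0,0],0]
    - [[0,0,0],0]
    - [[0,0,0],0]
    - [[0,0,0],0]
    - [[0,0,0],0]
    - [[0,0,0],0]
  jaw: 1

```text
t: 17.35
tool_pos: [0.598, -0.1219, 0.0832]
tool_rot: [3.141, -0.0, 0.003]
contact_force: [-0.4, 1.0, 6.1]
opening: 0.0456
grip_force: 41.2
```

Call:
drive_tool:
  rows:
    - [[0,0,-0.01],0]
    - [[0,0,-0.03],0]
    - [[0,0,-0.04],0]
    - [[0,0,-0.04],0]
    - [[0,0,-0.018],0]
    - [[0,0,0],0]
    - [[0,0,0],0]

```text
t: 18.05
tool_pos: [0.5969, -0.1216, 0.2193]
tool_rot: [-3.141, 0.0, 0.001]
contact_force: [-0.3, 1.2, -1.6]
opening: 0.0459
grip_force: 41.1
```

Run:
```python
from h import *
d=vision.get_image("wrist"); o,R=tool(); print(o["t"],o["tool_pos"].round(4),o["opening"],o["grip_force"])
cv2.imwrite("pics/w7.png",d["image"])
X=o["tool_pos"]-[0,0,.049]
print("hole",circ(d,X,.031,dark=True))
```

```text
18.1 [ 0.5963 -0.1214  0.2179] 0.0458517283362331 41.10587786883116
hole (array([ 0.5967, -0.1211,  0.1689]), 'D 0.0312 (want 0.031) n 100/120')
```

View pics/w7.png

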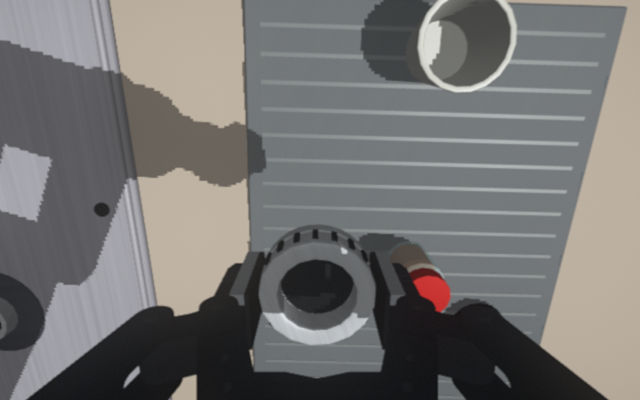

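The small crown is held level at (317,290). Carrying it to the small base.

Call:
drive_tool:
  rows:
    - [[-0.026,-0.042,0],0]
    - [[-0.026,-0.042,0],0]
    - [[-0.026,-0.042,0],0]
    - [[-0.026,-0.042,0],0]
    - [[-0.026,-0.042,0],0]
    - [[-0.026,-0.042,0],0]
    - [[-0.026,-0.042,0],0]
    - [[0,0,0],0]
    - [[0,0,0],0]
    - [[0,0,0],0]

```text
t: 19.1
tool_pos: [0.4153, 0.1716, 0.2186]
tool_rot: [3.141, -0.002, -0.003]
contact_force: [0.6, -0.7, 0.8]
opening: 0.0459
grip_force: 41.2
```

Run:
```python
from h import *
d=vision.get_image("wrist"); o,R=tool(); print(o["t"],o["tool_pos"].round(4),o["opening"],o["grip_force"])
cv2.imwrite("pics/w8.png",d["image"])
print("out",circ(d,(.4803,.172,.026),.042)); print("hole",circ(d,(.4803,.172,.026),.032,dark=True))
print("held",circ(d,o["tool_pos"]-[0,0,.049],.031,dark=True))
```

```text
19.15 [0.4157 0.1714 0.219 ] 0.04623030860445167 41.23347848653793
out (array([0.4797, 0.1739, 0.026 ]), 'D 0.0409 (want 0.042) n 120/120')
hole (array([0.4793, 0.1727, 0.026 ]), 'D 0.0307 (want 0.032) n 113/120')
held (array([0.4161, 0.172 , 0.17  ]), 'D 0.0309 (want 0.031) n 101/120')
```

Call:
drive_tool:
  rows:
    - [[0.035,0,0],0]
    - [[0.03,0,0.01],0]
    - [[0,0,0.04],0]
    - [[0,0,0.04],0]
    - [[0,0,0.018],0]
    - [[0,0,0.004],0]
    - [[0,0,0],0]
    - [[0,0,0],0]

```text
t: 19.95
tool_pos: [0.4818, 0.172, 0.1094]
tool_rot: [-3.141, 0.002, -0.004]
contact_force: [0.4, 0.5, -0.6]
opening: 0.046
grip_force: 41.2
```

Call:
drive_tool:
  rows:
    - [[0,0,0.003],0]
    - [[0,0,0.003],0]
    - [[0,0,0.003],0]
    - [[0,0,0.002],0]
    - [[0,0,0],0]

```text
t: 20.45
tool_pos: [0.4801, 0.1724, 0.0965]
tool_rot: [3.141, -0.0, -0.001]
contact_force: [0.7, 0.1, -0.6]
opening: 0.0456
grip_force: 41.2
```

Call:
drive_tool:
  rows:
    - [[0,0,0.002],0]
    - [[0,0,0.002],0]
    - [[0,0,0],0]
    - [[0,0,0],0]

```text
t: 20.85
tool_pos: [0.4806, 0.1725, 0.0941]
tool_rot: [3.141, 0.0, -0.001]
contact_force: [-5.0, -0.7, 7.9]
opening: 0.0456
grip_force: 41.9
```

Seated at the expected height. I'll release it, back off and check.

Call:
drive_tool:
  rows:
    - [[0,0,0],0]
    - [[0,0,0],0]
    - [[0,0,0],0]
    - [[0,0,0],0]
    - [[0,0,0],0]
    - [[0,0,0],0]
    - [[0,0,0],0]
  jaw: 0

```text
t: 21.55
tool_pos: [0.4804, 0.1724, 0.0929]
tool_rot: [3.142, -0.0, -0.0]
contact_force: [-0.0, 0.6, -0.4]
opening: 0.0857
grip_force: 0.0
```

Call:
drive_tool:
  rows:
    - [[0,0,-0.03],0]
    - [[0,0,-0.04],0]
    - [[0,0,-0.04],0]
    - [[-0.04,0,-0.017],0]
    - [[-0.025,0,0],0]
    - [[0,0,0],0]
    - [[0,0,0],0]

```text
t: 22.25
tool_pos: [0.4153, 0.1724, 0.2199]
tool_rot: [-3.142, -0.0, -0.001]
contact_force: [0.1, 0.9, 0.7]
opening: 0.0851
grip_force: 0.0
```

Run:
```python
from h import *
d=vision.get_image("wrist"); o,R=tool(); print(o["t"],o["tool_pos"].round(4),o["opening"])
s=vision.get_image("scene")
x,y=proj(s,(.48,.172,.04)).astype(int)
a=cv2.resize(s["image"][y-40:y+40,x-50:x+50],(500,400),interpolation=cv2.INTER_CUBIC)
x,y=proj(d,(.48,.172,.04)).astype(int)
b=cv2.resize(d["image"][max(0,y-75):max(0,y-75)+150,x-56:x+56],(299,400)); cv2.imwrite("pics/p3.png",np.hstack([a,b]))
print("out",circ(d,(.480,.173,.044),.047),circ(d,(.480,.173,.044),.031,dark=True))
```

```text
22.3 [0.4156 0.1724 0.2198] 0.08525943529982186
out (array([0.4803, 0.173 , 0.044 ]), 'D 0.0456 (want 0.047) n 120/120') (array([0.4803, 0.1729, 0.044 ]), 'D 0.0308 (want 0.031) n 120/120')
```

View pics/p3.png

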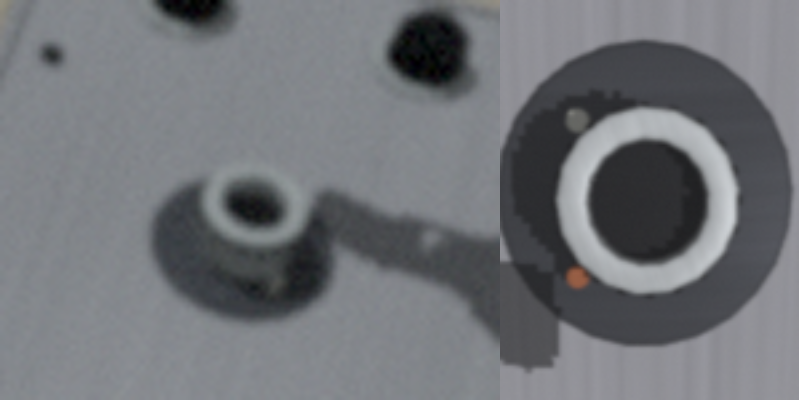

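The small crown is seated level and concentric, at about (648,200) in the wrist crop. Last is the small cap.

Call:
drive_tool:
  rows:
    - [[0.002,0.049,0],0]
    - [[0.002,0.049,0],0]
    - [[0.002,0.049,0],0]
    - [[0.002,0.049,0],0]
    - [[0.002,0.049,0],0]
    - [[0.002,0.049,0],0]
    - [[0.002,0.049,0],0]
    - [[0.002,0.049,0],0]
    - [[0.002,0.0495,0],0]
    - [[0,0,0],0]

```text
t: 23.35
tool_pos: [0.4333, -0.2748, 0.2197]
tool_rot: [3.14, -0.01, -0.001]
contact_force: [-0.3, 1.4, -0.2]
opening: 0.0855
grip_force: 0.0
```

Call:
drive_tool:
  rows:
    - [[0,0,0],0]
    - [[0,0,0],0]

```text
t: 23.55
tool_pos: [0.4333, -0.2687, 0.2192]
tool_rot: [-3.14, -0.0, 0.002]
contact_force: [-0.6, 0.3, -0.1]
opening: 0.0853
grip_force: 0.0
```

Run:
```python
from h import *
d=vision.get_image("wrist"); o,R=tool(); print(o["t"],o["tool_pos"].round(4),o["opening"])
cv2.imwrite("pics/w9.png",d["image"]); print(circ(d,(.467,-.27,.019),.050,dark=True))
```

```text
23.6 [ 0.4334 -0.2682  0.2193] 0.08557146842268379
(array([ 0.4651, -0.2693,  0.019 ]), 'D 0.0492 (want 0.050) n 98/120')
```

View pics/w9.png

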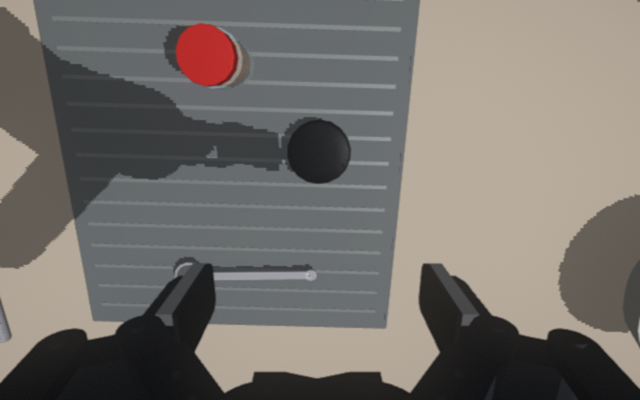

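The wrist view shows the small cap at (318,151), with the jar and spoon clear.

Call:
drive_tool:
  rows:
    - [[0.032,0.001,0.02],0]
    - [[0,0,0.04],0]
    - [[0,0,0.04],0]
    - [[0,0,0.03],0]
    - [[0,0,0.012],0]
    - [[0,0,0.004],0]
    - [[0,0,0],0]
    - [[0,0,0],0]

```text
t: 24.4
tool_pos: [0.4665, -0.2708, 0.076]
tool_rot: [3.139, 0.0, 0.004]
contact_force: [0.7, -0.6, -0.1]
opening: 0.0853
grip_force: 0.0
```

Call:
drive_tool:
  rows:
    - [[0,0,0],0]
    - [[0,0,0],0]
    - [[0,0,0],0]
    - [[0,0,0],0]
    - [[0,0,0],0]
    - [[0,0,0],0]
    - [[0,0,0],0]
    - [[0,0,0],0]
  jaw: 1

```text
t: 25.2
tool_pos: [0.4659, -0.2707, 0.0752]
tool_rot: [3.14, -0.0, 0.002]
contact_force: [-1.6, -0.0, 5.7]
opening: 0.0481
grip_force: 40.6
```

Call:
drive_tool:
  rows:
    - [[0,0,-0.01],0]
    - [[0,0,-0.03],0]
    - [[0,0,-0.04],0]
    - [[0,0,-0.04],0]
    - [[0,0,-0.026],0]
    - [[0,0,0],0]
    - [[0,0,0],0]

```text
t: 25.9
tool_pos: [0.4652, -0.2701, 0.2201]
tool_rot: [3.141, -0.0, 0.001]
contact_force: [0.7, 0.3, -1.3]
opening: 0.0476
grip_force: 41.6
```

Run:
```python
from h import *
d=vision.get_image("wrist"); o,R=tool(); print(o["t"],o["tool_pos"].round(4),o["opening"],o["grip_force"])
cv2.imwrite("pics/w10.png",d["image"]); print(circ(d,o["tool_pos"]-[0,0,.055],.050,dark=True))
```

```text
25.95 [ 0.4646 -0.2696  0.2185] 0.04803866226584496 41.61586940288544
(array([ 0.4663, -0.2696,  0.1635]), 'D 0.0505 (want 0.050) n 88/120')
```

View pics/w10.png

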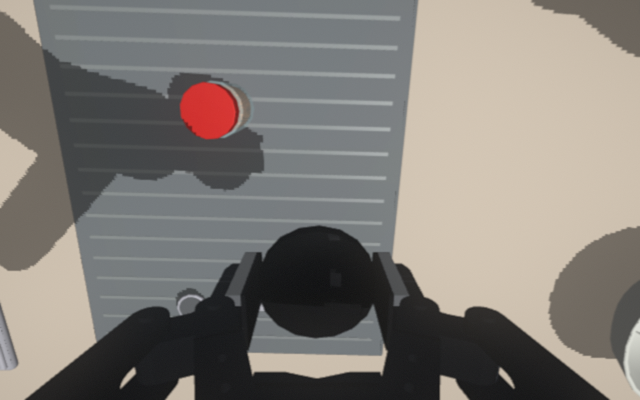

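The small cap is held level at (318,282).

Call:
drive_tool:
  rows:
    - [[0.0016,-0.0492,0],0]
    - [[0.0016,-0.0492,0],0]
    - [[0.0016,-0.0492,0],0]
    - [[0.0016,-0.0492,0],0]
    - [[0.0016,-0.0491,0],0]
    - [[0.0016,-0.0491,0],0]
    - [[0.0016,-0.0491,0],0]
    - [[0.0016,-0.0491,0],0]
    - [[0.0016,-0.0491,0],0]
    - [[0,0,0],0]

```text
t: 26.95
tool_pos: [0.4779, 0.1767, 0.2173]
tool_rot: [-3.141, -0.011, 0.007]
contact_force: [-0.2, -0.9, -1.2]
opening: 0.048
grip_force: 41.8
```

Call:
drive_tool:
  rows:
    - [[0,0,0.02],0]
    - [[0,0,0.04],0]
    - [[0,0,0.03],0]
    - [[0,0,0.008],0]
    - [[0,0,0],0]
    - [[0,0,0],0]
    - [[0,0,0],0]

```text
t: 27.65
tool_pos: [0.4811, 0.1723, 0.1239]
tool_rot: [-3.141, 0.001, -0.005]
contact_force: [-0.6, -0.1, -0.9]
opening: 0.0482
grip_force: 41.9
```

Call:
drive_tool:
  rows:
    - [[0,0,0.003],0]
    - [[0,0,0.003],0]
    - [[0,0,0.003],0]
    - [[0,0,0.002],0]
    - [[0,0,0],0]

```text
t: 28.15
tool_pos: [0.4794, 0.1721, 0.1104]
tool_rot: [3.141, -0.0, -0.002]
contact_force: [0.4, 0.2, -0.4]
opening: 0.0481
grip_force: 41.9
```

Call:
drive_tool:
  rows:
    - [[0,0,0.002],0]
    - [[0,0,0.001],0]
    - [[0,0,0],0]
    - [[0,0,0],0]

```text
t: 28.55
tool_pos: [0.4801, 0.1724, 0.1093]
tool_rot: [-3.141, 0.0, 0.0]
contact_force: [-4.4, -1.3, 7.7]
opening: 0.0483
grip_force: 42.6
```

Call:
drive_tool:
  rows:
    - [[0,0,0],0]
    - [[0,0,0],0]
    - [[0,0,0],0]
    - [[0,0,0],0]
    - [[0,0,0],0]
    - [[0,0,0],0]
    - [[0,0,0],0]
  jaw: 0

```text
t: 29.25
tool_pos: [0.4797, 0.1722, 0.1078]
tool_rot: [3.142, -0.0, -0.0]
contact_force: [0.4, -1.1, -0.5]
opening: 0.0853
grip_force: 0.0
```

Call:
drive_tool:
  rows:
    - [[0,0,-0.03],0]
    - [[0,0,-0.04],0]
    - [[0,0,-0.042],0]
    - [[-0.04,0,0],0]
    - [[-0.025,0,0],0]
    - [[0,0,0],0]
    - [[0,0,0],0]

```text
t: 29.95
tool_pos: [0.4147, 0.1722, 0.22]
tool_rot: [-3.141, -0.0, -0.002]
contact_force: [-0.5, -0.5, 0.3]
opening: 0.0858
grip_force: 0.0
```

Run:
```python
from h import *
d=vision.get_image("wrist"); o,R=tool(); print(o["t"],o["tool_pos"].round(4),o["contact_force"])
s=vision.get_image("scene")
print("cap",circ(d,(.480,.173,.053),.050,dark=True))
a=cv2.resize(s["image"][90:290,170:470],(600,400),interpolation=cv2.INTER_CUBIC)
x,y=proj(d,(.48,.172,.04)).astype(int)
b=cv2.resize(d["image"][max(0,y-75):max(0,y-75)+150,x-37:x+37],(197,400)); cv2.imwrite("pics/p4.png",np.hstack([a,b]))
```

```text
30.0 [0.4152 0.1722 0.22  ] [-0.26497972 -0.20491321 -0.27876337]
cap (array([0.4792, 0.1729, 0.053 ]), 'D 0.0491 (want 0.050) n 112/120')
```

View pics/p4.png

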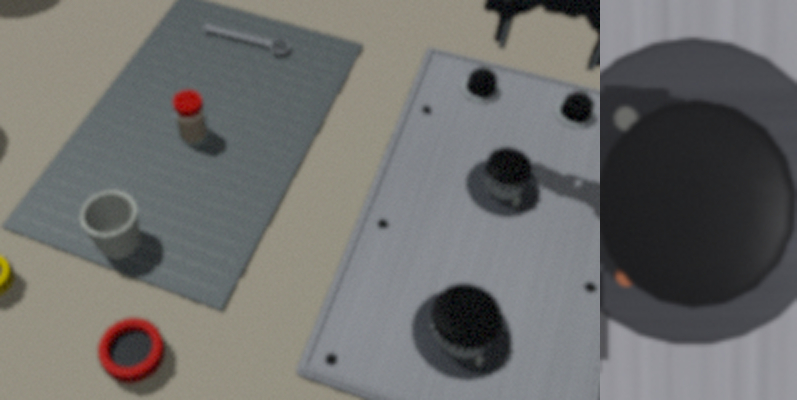

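Both burners are assembled with flat caps, at about (508,165) and (467,315) in the scene crop. The jar and cup still stand where they were.

```bash
python3 -c "
from station import ctrl; print(ctrl.finish_job())"
```

```text
the job is handed in; nothing more can be done
None
```

Both burners are back together, each crown seated level with its matching cap flat on top, and the jar and cup were left in place; I handed the job in at about 30 s, and no verdict came back.

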